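# Reload the row of parts from the tray onto the build rail in reverse order

### The job

Move the four parts from the grey tray with the coloured pads into the four bays of the aluminium rail, one part to a bay, in reverse order as seen from the robot: the part at the left end of the tray goes into the right-most bay of the rail, and so on until the part at the right end is in the left-most bay. Set each part flat and upright on the floor of its bay, near the middle, lying across the rail just as it lay across the tray, and never tip a part over.

Things in the scene. Friction and masses are not known exactly. Their poses are not given: they have to be found in the camera images.
- battery: 9 V block battery lying flat, black with an orange band, 27 x 49 x 18 mm (x, y, z), contacts at +y. Loose, about 45 g. Origin: centre of its underside; its gripped body runs from y = -22 to +24 mm, 17 mm high. Grasp from above with the fingers closing along its y axis.
- heatsink: Black finned aluminium heat sink standing on its base, fins up, 30 x 35 x 22 mm (x, y, z); the fins are thin in y and run along x. Loose, about 35 g. Origin: centre of its underside. Grasp from above with the fingers closing along its y axis, on the outer fins (35 mm apart).
- amp_board: Small green circuit board with green screw terminals, on spacers, 36 x 54 x 19 mm (x, y, z). Loose, about 30 g. Origin: centre of its underside. Grasp from above with the fingers closing along its y axis, on its short ends (52 mm apart); only their lowest 7 mm can be gripped: bring the fingertips to 1 to 3 mm above the surface under it.
- flux_tin: Round tin, white body with a yellow lid, diameter 45 mm, 18 mm high; the lid does not come off. Loose, about 60 g. Origin: centre of its underside. Grasp from above across the diameter, along any direction.
- tray: Grey plastic tray fixed on the bench, 76 x 274 x 8 mm (x, y, z), 12 mm lips at both ends. Origin: centre of its underside, on the bench; y axis along the row, to the robot's left (within 0.15 rad). Pad centres at x = 0, y = +96, +32, -32, -96 mm, in any order, pad tops at z = 12 mm. Parts lie on them with their y axes along the tray's x (within 0.2 rad). Either tray or rail may be the nearer.
- rail: Aluminium plate fixed on the bench, 76 x 274 x 8 mm (x, y, z); five black ribs (4 mm wide, 4 mm high) bound four empty bare-metal bays, each 60 mm wide. Origin: centre of its underside, on the bench; y axis along the row, to the robot's left (within 0.15 rad). Bay centres at x = 0, y = +96 (left-most), +32, -32, -96 mm (right-most), floor at z = 8 mm.
- pad_red: Flat red plastic pad fixed on the tray, 66 x 56 x 4 mm (x, y, z); the battery starts on it, whatever its place in the row. It never moves, so it records where in the row that part stood. Origin: centre of its underside (top 4 mm above), axes parallel to the tray's.
- pad_yellow: Flat yellow plastic pad fixed on the tray, 66 x 56 x 4 mm (x, y, z); the heat sink starts on it, whatever its place in the row. It never moves, so it records where in the row that part stood. Origin: centre of its underside (top 4 mm above), axes parallel to the tray's.
- pad_blue: Flat blue plastic pad fixed on the tray, 66 x 56 x 4 mm (x, y, z); the green circuit board starts on it, whatever its place in the row. It never moves, so it records where in the row that part stood. Origin: centre of its underside (top 4 mm above), axes parallel to the tray's.
- pad_green: Flat green plastic pad fixed on the tray, 66 x 56 x 4 mm (x, y, z); the round tin starts on it, whatever its place in the row. It never moves, so it records where in the row that part stood. Origin: centre of its underside (top 4 mm above), axes parallel to the tray's.

How it is judged:
By the outcome, as a careful person would: the job done as asked, in the order asked, and still so for the second after the job is handed in, with the robot touching nothing.
It also fails if it takes over 88 s, if anything falls off the work surface, if the arm or the gripper's body presses on something with over 40 N, if the wrist force passes 120 N, or if a joint passes its speed limit or range.

### The arm

A 6-joint arm with a two-finger parallel gripper is mounted at the origin on a cart in front of the work surface, level with it; the furniture and walls round the work are solid. World frame = base frame: x ahead of the robot, y to its left, z up, the work surface at z = 0. Lengths are in m, angles in degrees, forces in N, time in s.
With the tool pointing down it reaches from about 0.4 to 0.825 m from the base axis. Payload 7 kg.
Tool frame: the origin (TCP) lies on the centre line of the jaws, within the pads' length; the fingertips stand 8 mm ahead of it and the grasp point (between the pads) lies 11 mm behind it; z points along the fingers, y is the line along which they close (so a half turn about z gives the same grasp; the last joint's range is limited). The gripper opens to 85 mm and grips with 20 to 120 N. Pads are 22 mm wide; open, the fingers measure 114 mm over their backs; the gripper's body (76 mm by 85 mm) begins 54 mm behind the grasp point. The pads swing forward as they close: fully open they stand 13 mm farther back than shut.
Start: joints at [89.273, 20.546, 0.682, 0, -70.136, -16.507], TCP at [0.2, 0.645, 0.239] pointing down, gripper open.
Joint ranges: [-176.03, 176.03], [-82.01, 121.73], [-58.28, 71.71], [-173.87, 95.51], [-174.79, -0.11], [-173.66, 173.66]. Speed limits (degrees/s): [136.94, 136.94, 172.46, 180, 180, 180].

### API

Orientations are given as [roll, pitch, yaw] about the fixed x, y, z axes, in that order (R = Rz(yaw) Ry(pitch) Rx(roll)).
In Python, from workcell import ctrl, vision, order gives the robot as it stands.
- The arm moves only by the tool send_rows, never from a script. Its argument "commands" is one flat list of numbers, 6 for each row, row after row: the shift along the tool's x, y, z in m, then the turn, a rotation vector about the tool's x, y, z in degrees. A call has 1 to 20 rows; each row shifts and turns the commanded pose from where the row before left it, along the tool's axes as they then stand; what a row does not reach is not made up. A row lasts 1/8 s, in which the tool goes at most 62.5 mm and 10.7 degrees, less where a joint would pass 70% of its speed; a pose out of reach is approached as far as the arm can. A call with a gripper value outside its range is refused whole. "gripper" is the closure, from 0 (fully open) to 1 (shut), set as the call begins (left out, the last holds). The fingers move at their own pace and stop on an object; "force" is the grip in N (left out, the last holds). Time passes only in rows, so rows that do not move let the fingers close. It gives the time, the measured TCP pose, the force, the opening and the grip force at its end, in the units of the state.
- ctrl.get_obs(): the state, without advancing time (a new reading comes with each control period).
- vision.get_image(name): name is "side" or "top"; returns a dict with "color" (400x640x3 uint8, blue, green, red), "fx", "fy", "cx", "cy" (pixels), "k1" (the pictures are not rectified: a ray, as slopes to the right and down, at radius r is drawn at 1 + k1 r^2 times it, then the intrinsics apply), "eye" and "rotation" of the camera in the world. Camera axes: x right, y down, z forward; pixel columns grow to the right and rows downward; lengths in m; the calibration is good to about 2 mm. A picture is of the moment at which its call begins. There is no depth.
- order.close_job(): hands the job in; it is judged then, once.
The state is a dict: "time_s": time; "joint_positions": joint angles; "dq": joint speeds; "effort": joint torques, N m; "position": TCP position; "orientation": TCP orientation; "wrist_force": force on the tool from outside, world axes, zero at the start; "wrist_torque": the same for the moment, N m; "grip_width": opening from 0.0 (shut) to 1.0 (fully open); "finger_force": force on a finger pad.
Only numpy, scipy, OpenCV 4.12 (cv2) and the standard library are available. Lean on these libraries where they do the work, as an engineer would, in place of code of your own. Each camera call takes 0.05 s, during which the arm holds its last target. There are 200 camera calls.

## Working session

There is one attempt and no reset: what is moved stays moved. The work goes in short steps, Python scripts to look and compute and a tool call to move; the robot and the scene stay as the last step left them, time stands still between calls to the robot, and variables do not carry over. Pictures are saved under pics/ and viewed, at most 14 in all, crops included, and the job is handed in when it is done.

Besides the shell and the picture viewer there is one more tool, called as name(argument=value, ...) on one line, values as JSON. send_rows: Moves the arm, as the interface text tells. Its arguments: {"type":"object","properties":{"commands":{"type":"array"},"gripper":{"type":"number"},"force":{"type":"number"}},"required":["commands"]}

```bash
mkdir -p pics; cat > h.py <<'E'
import cv2, numpy as np
from workcell import ctrl, vision, order
def snap(n,f):
    d=vision.get_image(n); cv2.imwrite('pics/'+f,d['color']); return d
E
python3 - <<'E'
from h import *
import pickle
for n in('top','side'):
    d=snap(n,n+'0.png'); pickle.dump(d,open(n+'0.pkl','wb'))
    print(n,{k:np.round(v,4).tolist() for k,v in d.items() if k!='color'})
print(ctrl.get_obs())
E
```

```text
top {'fx': 411.4273, 'fy': 411.4273, 'cx': 323.9692, 'cy': 209.3447, 'k1': -0.0965, 'eye': [0.3774, -0.2365, 0.8924], 'rotation': [-172.1665, -0.2642, -90.6813]}
side {'fx': 517.2677, 'fy': 517.2677, 'cx': 325.2611, 'cy': 196.6069, 'k1': -0.1713, 'eye': [0.3247, -0.9428, 0.5178], 'rotation': [-124.2091, -0.2242, -14.3052]}
{'time_s': 0.1, 'joint_positions': array([ 8.92723012e+01,  2.05867515e+01,  6.40386783e-01, -1.64242887e-02,
       -7.01360498e+01, -1.65077763e+01]), 'dq': array([ 0.00602126, -0.1067961 ,  0.17443731, -0.03764678, -0.01810185,
        0.01962464]), 'effort': array([-2.90667878e-03, -5.84764445e+01,  2.94107276e+01,  6.95450082e+00,
       -3.17795144e-03,  4.32776460e-06]), 'position': array([0.19990045, 0.6442964 , 0.23847839]), 'orientation': array([ 1.79916595e+02, -8.61527009e-03, -1.72410608e+01]), 'wrist_force': array([ 0.6086452 , -0.57905337,  0.07106469]), 'wrist_torque': array([ 0.02581065, -0.01049833, -0.01087491]), 'finger_force': 0.0, 'grip_width': 1.0010832431727477}
```

View pics/top0.png

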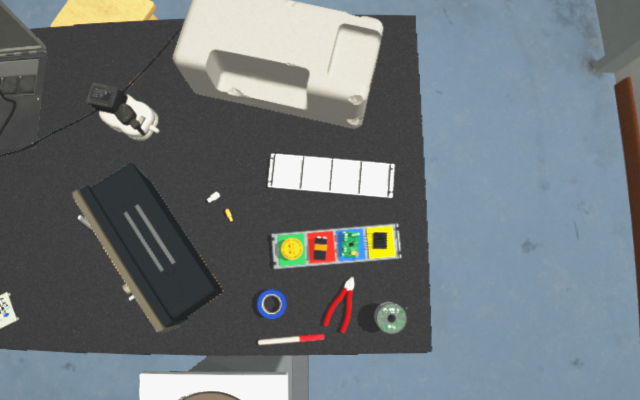

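View pics/side0.png

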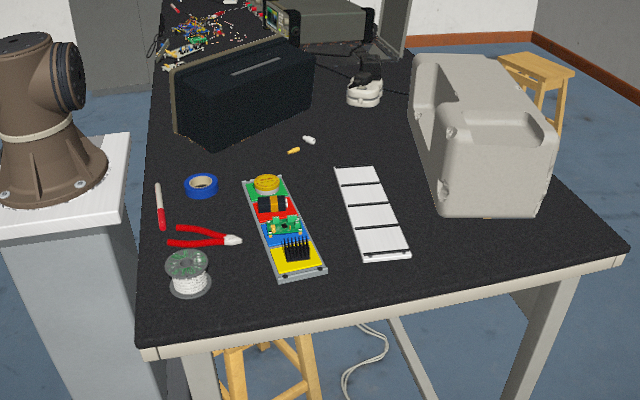

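The top view shows the rail (centre about 331,175) beyond the tray (336,246). Tray order from the left: tin (291,249), battery (321,247), board (350,243), heat sink (380,240). I'll measure each of them by colour.

```bash
cat >> h.py <<'E'
from scipy.spatial.transform import Rotation as R
def cam(d):
    return np.array([[d['fx'],0,d['cx']],[0,d['fy'],d['cy']],[0,0,1]]),np.array([d['k1'],0,0,0.]),R.from_euler('xyz',d['rotation'],degrees=True).as_matrix(),np.array(d['eye'])
def rays(d,p):
    K,D,M,e=cam(d)
    u=cv2.undistortPoints(np.array(p,float).reshape(-1,1,2),K,D)[:,0]
    return e,np.c_[u,np.ones(len(u))]@M.T
def plane(d,p,z):
    e,r=rays(d,p); return (e+r*((z-e[2])/r[:,2:]))[:,:2]
def proj(d,P):
    K,D,M,e=cam(d); Rc=M.T
    return cv2.projectPoints(np.array(P,float).reshape(-1,1,3),cv2.Rodrigues(Rc)[0],-Rc@e,K,D)[0][:,0]
def tri(d1,p1,d2,p2):
    e1,r1=rays(d1,[p1]);e2,r2=rays(d2,[p2]);
    s=np.linalg.lstsq(np.c_[r1[0],-r2[0]],e2-e1,rcond=None)[0]
    a,b=e1+s[0]*r1[0],e2+s[1]*r2[0]; return (a+b)/2,np.linalg.norm(a-b)
E
python3 - <<'E'
from h import *
import pickle
t=pickle.load(open('top0.pkl','rb'));s=pickle.load(open('side0.pkl','rb'))
def rect(d,m,z,n):
    cs=max(cv2.findContours(m.astype(np.uint8)*255,cv2.RETR_EXTERNAL,cv2.CHAIN_APPROX_NONE)[0],key=cv2.contourArea)
    P=plane(d,cs[:,0],z); r=cv2.minAreaRect((P*1000).astype(np.float32)); print(n,np.round(r[0],1),np.round(r[1],1),round(r[2],1))
for nm,d,(x0,y0,x1,y1),(rx0,ry0,rx1,ry1) in(('top',t,(265,218,408,274),(260,145,402,205)),('side',s,(235,165,335,290),(325,160,418,270))):
    im=d['color'];h=cv2.cvtColor(im,cv2.COLOR_BGR2HSV).astype(int);H,S,V=h[...,0],h[...,1],h[...,2]
    def box(m,b): o=np.zeros(m.shape,bool);o[b[1]:b[3],b[0]:b[2]]=1;return m&o
    T=(x0,y0,x1,y1);Q=(rx0,ry0,rx1,ry1)
    for c,lo,hi in(('yellow',22,35),('blue',98,115),('green',45,75)): rect(d,box((S>120)&(V>100)&(H>=lo)&(H<=hi),T),.012,nm+' pad '+c)
    rect(d,box((S>120)&(V>100)&((H<6)|(H>174)),T),.012,nm+' pad red')
    rect(d,box(V>75,T),.008,nm+' tray')
    rect(d,box(V>120,Q),.008,nm+' rail')
P,g=tri(t,(133,166),s,(313,44));print('speaker?',P,g)
print('speaker heights: ',[plane(t,[(133,166),(220,292),(75,195),(165,328)],z).round(3).tolist() for z in(0,.15)])
print('case',[plane(t,[(360,126),(175,65),(382,20)],z).round(3).tolist() for z in(0,.2)])
cv2.imwrite('pics/c.png',np.vstack([cv2.resize(t['color'][145:275,260:410],None,fx=5,fy=4.4,interpolation=2)[:572]]))
cv2.imwrite('pics/c2.png',cv2.resize(s['color'][160:285,235:415],None,fx=4.4,fy=4.4,interpolation=2))
E
```

```text
top pad yellow [ 427.2 -362. ] [65.3 55.7] 4.2
top pad blue [ 422.5 -298.6] [65.2 55.5] 3.7
top pad green [ 413.3 -171.3] [64.1 54.2] 4.2
top pad red [ 417.9 -234.6] [65.5 55.5] 4.0
top tray [ 419.8 -267.8] [ 80.4 278.9] 4.1
top rail [ 575.4 -258.3] [276.4  78.9] 84.3
side pad yellow [ 427.7 -365.3] [65.5 58.1] 4.3
side pad blue [ 423.1 -301.5] [65.8 58.2] 4.0
side pad green [ 425.  -283.4] [42.4 52.3] 85.0
side pad red [ 418.4 -237.5] [65.8 59.5] 4.1
side tray [ 420.5 -263.3] [ 77.5 296.8] 4.2
side rail [ 575.4 -264.5] [277.7  76.8] 84.3
speaker? [0.56271829 0.10475665 0.17783581] 0.007135360788125958
speaker heights:  [[[0.604, 0.19], [0.323, -0.016], [0.54, 0.325], [0.246, 0.103]], [[0.566, 0.118], [0.332, -0.053], [0.512, 0.231], [0.268, 0.046]]]
case [[[0.69, -0.326], [0.848, 0.105], [0.957, -0.387]], [[0.62, -0.306], [0.743, 0.029], [0.827, -0.353]]]
```

View pics/c.png

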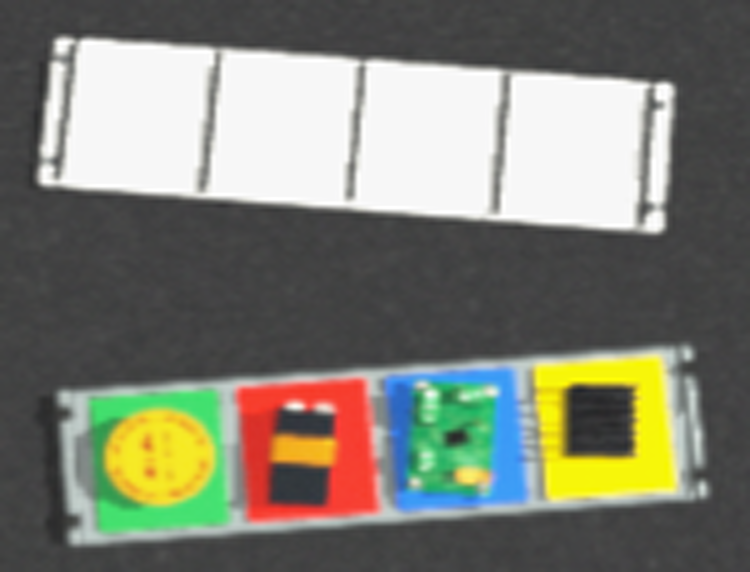

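View pics/c2.png

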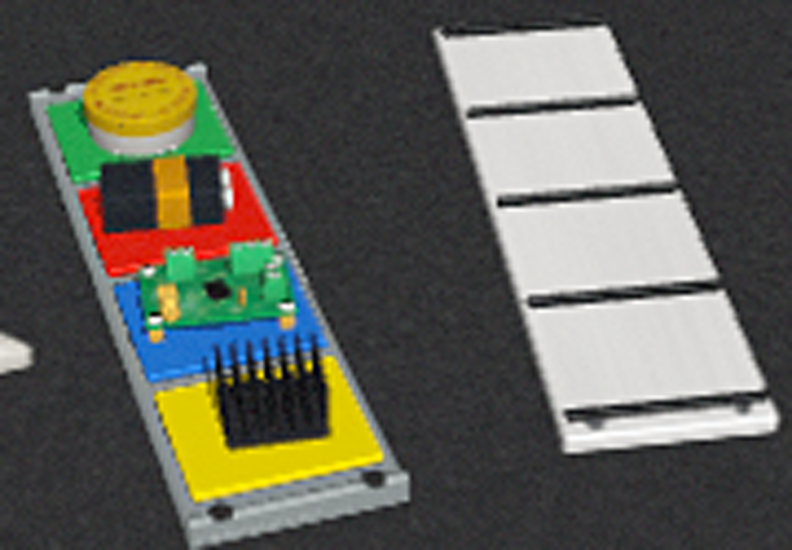

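The close views confirm the order. The tray yaw is about +4.2° and the rail yaw about −5.7°. The battery contacts face +x. The side view shows the black case standing about 0.18 m high to the left. Next I'll measure the parts.

```bash
python3 - <<'E'
from h import *
import pickle
t=pickle.load(open('top0.pkl','rb'));s=pickle.load(open('side0.pkl','rb'))
im=t['color'];h=cv2.cvtColor(im,cv2.COLOR_BGR2HSV).astype(int);H,S,V=h[...,0],h[...,1],h[...,2]
def meas(m,c,hw,z,n):
    o=np.zeros(m.shape,np.uint8);o[c[1]-hw[1]:c[1]+hw[1],c[0]-hw[0]:c[0]+hw[0]]=255;o[~m]=0
    o=cv2.morphologyEx(o,cv2.MORPH_CLOSE,np.ones((3,3)))
    cs=max(cv2.findContours(o,cv2.RETR_EXTERNAL,cv2.CHAIN_APPROX_NONE)[0],key=cv2.contourArea)
    P=plane(t,cs[:,0],z);r=cv2.minAreaRect((P*1000).astype(np.float32));print(n,np.round(r[0],1),np.round(r[1],1),round(r[2],1))
meas((V<90)|((H>=10)&(H<22)&(S>120)),(321,247),(11,15),.029,'battery')
meas(V<90,(380,240),(13,13),.034,'heatsink')
meas((S>60)&(H>=45)&(H<=90),(350,243),(13,15),.020,'board')
meas((S>120)&(H>=20)&(H<=35),(291,249),(15,15),.030,'tin')
print('case side bottom',plane(s,[(443,213),(535,216)],0), tri(t,(360,126),s,(535,216)))
E
```

```text
battery [ 414.6 -233.7] [27.2 41.8] 89.3
heatsink [ 429.5 -357.2] [23.1 29.6] 88.5
board [ 422.8 -295.2] [36.  51.1] 88.7
tin [ 414.2 -173. ] [44.  43.9] 89.7
case side bottom [[ 0.69881947 -0.30272666]
 [ 0.85450248 -0.35174204]] (array([ 0.75552791, -0.36046464,  0.01198324]), np.float64(0.14810190292954173))
```

send_rows(commands=[0,0,-0.055,0,0,0,0,0,-0.055,0,0,0,0,0,-0.05,0,0,0,0.0486,0.0301,0,0,0,0,0.0486,0.0301,0,0,0,0,0.0486,0.0301,0,0,0,0,0.0486,0.0301,0,0,0,0,0.0486,0.0301,0,0,0,0,0.0486,0.0301,0,0,0,0,0.0486,0.0301,0,0,0,0,0.0486,0.0301,0,0,0,0,0,0,0,0,0,9.1,0,0,0,0,0,9.1,0,0,0,0,0,9.1,0,0,0,0,0,9.1,0,0,0,0,0,9.1,0,0,0,0,0,9.1,0,0,0,0,0,9.1,0,0,0,0,0,9.1,0,0,0,0,0,0], gripper=0)

```text
time_s: 2.6
position: [0.4999, 0.2994, 0.3989]
orientation: [180.0, -0.0, -90.0]
wrist_force: [0.3, 0.3, 0.2]
grip_width: 0.999
finger_force: 0.0
```

```bash
python3 - <<'E'
from h import *
import pickle
t=pickle.load(open('top0.pkl','rb'))
k=6;im=cv2.resize(t['color'],None,fx=k,fy=k,interpolation=cv2.INTER_CUBIC);h=cv2.cvtColor(im,cv2.COLOR_BGR2HSV).astype(int);H,S,V=h[...,0],h[...,1],h[...,2]
def meas(m,c,hw,z,n):
    o=np.zeros(m.shape,np.uint8);c=np.array(c)*k;hw=np.array(hw)*k;o[c[1]-hw[1]:c[1]+hw[1],c[0]-hw[0]:c[0]+hw[0]]=255;o[~m]=0
    o=cv2.morphologyEx(o,cv2.MORPH_CLOSE,np.ones((13,13)))
    cs=max(cv2.findContours(o,cv2.RETR_EXTERNAL,cv2.CHAIN_APPROX_NONE)[0],key=cv2.contourArea)
    P=(plane(t,(cs[:,0]+.5)/k-.5,z)*1000).astype(np.float32);r=cv2.minAreaRect(P);M=cv2.moments(P.reshape(-1,1,2))
    print(n,np.round(r[0],1),np.round(r[1],1),round(r[2],1),'mom',round(M['m10']/M['m00'],1),round(M['m01']/M['m00'],1),round(np.degrees(.5*np.arctan2(2*M['mu11'],M['mu20']-M['mu02'])),1))
meas((V<100)|((H>=10)&(H<22)&(S>120)),(321,247),(11,15),.029,'battery')
meas(V<130,(380,240),(13,13),.034,'heatsink')
meas((S>60)&(H>=45)&(H<=90),(350,243),(13,15),.020,'board')
E
```

```text
battery [ 413.5 -232.9] [27.8 43.5] 85.7 mom 413.7 -232.4 -6.5
heatsink [ 429.3 -357. ] [28.  33.3] 88.3 mom 429.3 -357.0 -3.4
board [ 422.6 -296. ] [35.2 53.5] 85.3 mom 423.7 -295.4 -12.0
```

send_rows(commands=[0.058,0.008,0,0,0,0,0.058,0.008,0,0,0,0,0.058,0.008,0,0,0,0,0.058,0.008,0,0,0,0,0.058,0.008,0,0,0,0,0.058,0.008,0,0,0,0,0.058,0.008,0,0,0,0,0.058,0.008,0,0,0,0,0.058,0.008,0.04,0,0,0,0.013,0,0.05,0,0,0,0,0,0.05,0,0,0,0,0,0.05,0,0,0,0,0,0.05,0,0,0,0,0,0.03,0,0,0,0,0,0,0,0,0], gripper=0.2)

```text
time_s: 4.47
position: [0.427, -0.2284, 0.1321]
orientation: [179.7, 0.0, -89.9]
wrist_force: [-0.1, -0.9, 1.0]
grip_width: 0.796
finger_force: 0.0
```

```bash
python3 - <<'E'
from h import *
o=ctrl.get_obs();print(o['position'],o['grip_width'])
d=snap('side','s1.png');p=proj(d,[o['position'],o['position']-[0,0,.011],o['position']-[0,0,-.008]]);print(p)
u,v=map(int,p[0]);y0,x0=max(v-60,0),u-70
cv2.imwrite('pics/s1c.png',cv2.resize(d['color'][y0:y0+110,x0:x0+140],None,fx=5,fy=5,interpolation=2));print(x0,y0)
E
```

```text
[ 0.42697664 -0.22837062  0.13214677] 0.7958480597343249
[[275.06082816 142.66978499]
 [275.39267069 148.80277483]
 [274.8180689  138.15549144]]
205 82
```

View pics/s1c.png

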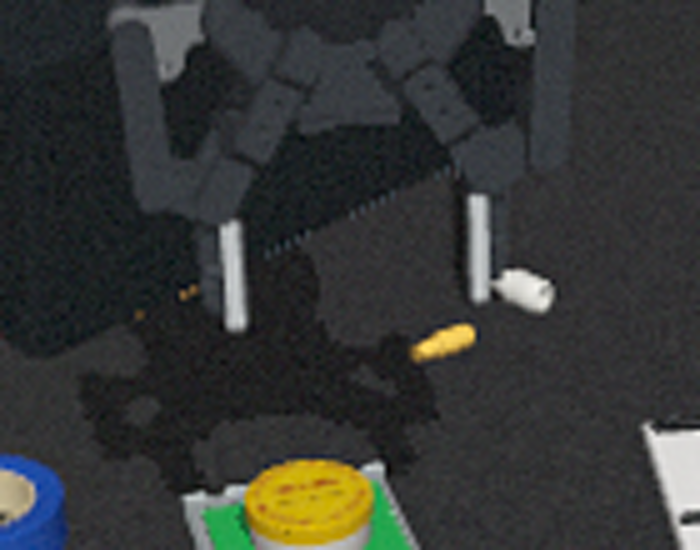

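The pads' tips are at about (252,147) and (301,142), so they stand roughly 4 mm ahead of the TCP at opening 0.8. I'll take the battery first, keeping a common yaw of −95°.

send_rows(commands=[0,0,0,0,0,5.1,0.0067,0.0125,0.03,0,0,0,0,0,0.04,0,0,0,0,0,0.025,0,0,0,0,0,0.014,0,0,0,0,0,0,0,0,0,0,0,0,0,0,0])

```text
time_s: 5.4
position: [0.4166, -0.2343, 0.0263]
orientation: [-179.9, -0.0, -95.1]
wrist_force: [0.3, -0.1, 0.0]
grip_width: 0.802
finger_force: 0.0
```

```bash
cat >> h.py <<'E'
def go(x,y,z,yaw=None):
    o=ctrl.get_obs();M=R.from_euler('xyz',o['orientation'],degrees=True).as_matrix()
    print('pos',np.round(o['position'],4),'rpy',np.round(o['orientation'],1),'F',np.round(o['wrist_force'],1),'w',round(o['grip_width'],3),'-> shift',np.round(M.T@(np.array([x,y,z])-o['position']),4))
E
python3 - <<'E'
from h import *
go(.414,-.234,.022)
d=snap('side','s2.png')
cv2.imwrite('pics/s2c.png',cv2.resize(d['color'][140:290,215:355],None,fx=5,fy=4,interpolation=2))
E
```

```text
pos [ 0.4166 -0.2343  0.0263] rpy [-179.9   -0.   -95.1] F [ 0.3 -0.1  0. ] w 0.802 -> shift [-0.0001  0.0027  0.0042]
```

View pics/s2c.png

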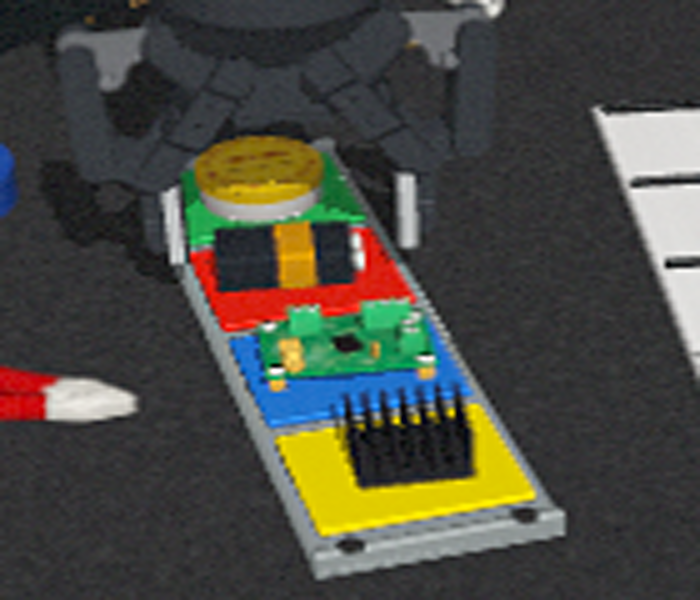

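```bash
python3 - <<'E'
from h import *
import pickle
s=pickle.load(open('side0.pkl','rb'))
print(plane(s,[(273.3,203.3)],.021),plane(s,[(273.3,203.3)],.016),proj(s,[[.4166,-.234,.021],[.414,-.234,.012]]))
print('bat near bottom corners',plane(s,[(215+219/5,140+290/4),(215+355/5,140+282/4)],.012))
print('near fin bottom', plane(s,[(215+358/5,140+487/4),(215+472/5,140+476/4)],.012))
E
```

```text
[[ 0.4175483  -0.23349687]] [[ 0.41848321 -0.22635782]] [[272.79215046 203.54485443]
 [271.55687973 208.13184707]]
bat near bottom corners [[ 0.39122341 -0.24128739]
 [ 0.43640402 -0.24658943]]
near fin bottom [[ 0.41308272 -0.37383114]
 [ 0.44703391 -0.3758804 ]]
```

The fingers straddle the battery, with the tips about 5 mm ahead of the TCP. Closing.

send_rows(commands=[-0.0015,0.0025,0.003,0,0,0])

```text
time_s: 5.58
position: [0.4141, -0.2325, 0.023]
orientation: [-179.9, -0.0, -95.1]
wrist_force: [-0.7, 0.6, 0.6]
grip_width: 0.803
finger_force: 0.0
```

send_rows(commands=[0,0,0,0,0,0,0,0,0,0,0,0,0,0,0,0,0,0,0,0,0,0,0,0,0,0,0,0,0,0,0,0,0,0,0,0], gripper=0.7, force=30)

```text
time_s: 6.32
position: [0.4132, -0.2324, 0.0224]
orientation: [-180.0, -0.0, -95.1]
wrist_force: [-2.2, 1.3, 6.0]
grip_width: 0.527
finger_force: 31.0
```

send_rows(commands=[0,0,-0.02,0,0,0,0,0,-0.04,0,0,0,0.01135,-0.04115,0,0,0,0,0.01135,-0.04115,0,0,0,0,0.01135,-0.04115,0,0,0,0,0.01135,-0.04115,0,0,0,0,0,0,0.035,0,0,0,0,0,0,0,0,0,0,0,0,0,0,0])

```text
time_s: 7.45
position: [0.573, -0.2924, 0.0477]
orientation: [180.0, -0.0, -95.1]
wrist_force: [0.0, 0.5, -0.5]
grip_width: 0.529
finger_force: 31.1
```

```bash
python3 - <<'E'
from h import *
go(.573,-.2925,.0195)
d=snap('side','s3.png')
cv2.imwrite('pics/s3c.png',cv2.resize(d['color'][130:280,250:430],None,fx=4,fy=4,interpolation=2))
E
```

```text
pos [ 0.573  -0.2924  0.0477] rpy [180.   -0.  -95.1] F [ 0.   0.5 -0.5] w 0.529 -> shift [ 0.     -0.      0.0282]
```

View pics/s3c.png

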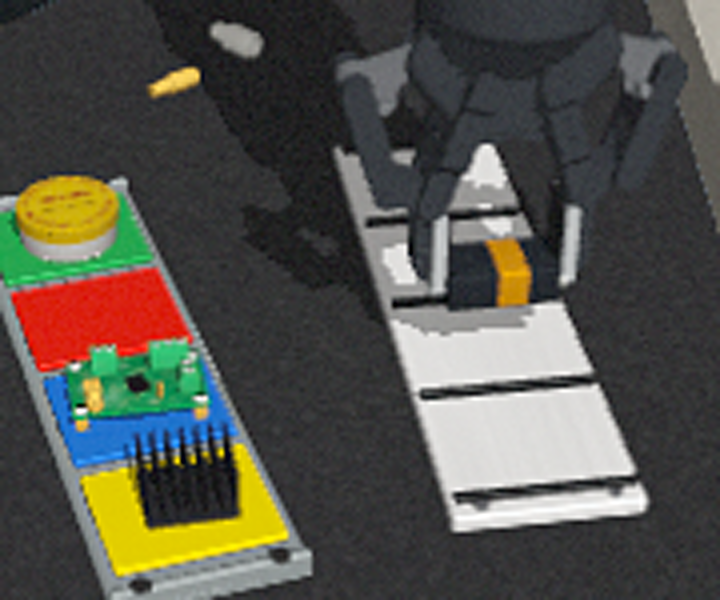

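The battery (500,270) hangs level over the third bay. I'll lower it, release it and go on to the board.

send_rows(commands=[0,0,0.018,0,0,0,0,0,0.007,0,0,0,0,0,0.0025,0,0,0,0,0,0,0,0,0,0,0,0,0,0,0])

```text
time_s: 8.12
position: [0.5733, -0.2924, 0.0198]
orientation: [-180.0, -0.0, -95.1]
wrist_force: [-0.2, 0.1, -0.0]
grip_width: 0.529
finger_force: 31.1
```

send_rows(commands=[0,0,0,0,0,0,0,0,0,0,0,0,0,0,0,0,0,0,0,0,0,0,0,0,0,0,-0.03,0,0,0,0,0,-0.035,0,0,0,0.00428,0.0375,0,0,0,0,0.00428,0.0375,0,0,0,0,0.00428,0.0375,0,0,0,0,0.00428,0.0375,0,0,0,0,0,0,0.03,0,0,0,0,0,0,0,0,0], gripper=0.25)

```text
time_s: 9.62
position: [0.4207, -0.2957, 0.0535]
orientation: [179.8, 0.0, -95.2]
wrist_force: [-0.6, 0.1, 0.4]
grip_width: 0.753
finger_force: 0.0
```

```bash
python3 - <<'E'
from h import *
go(.423,-.2965,.0235)
d=snap('side','s4.png')
cv2.imwrite('pics/s4c.png',cv2.resize(d['color'][130:280,230:420],None,fx=4,fy=4,interpolation=2))
E
```

```text
pos [ 0.4207 -0.2957  0.0535] rpy [179.8   0.  -95.2] F [-0.6  0.1  0.4] w 0.753 -> shift [ 0.0006 -0.0025  0.03  ]
```

View pics/s4c.png

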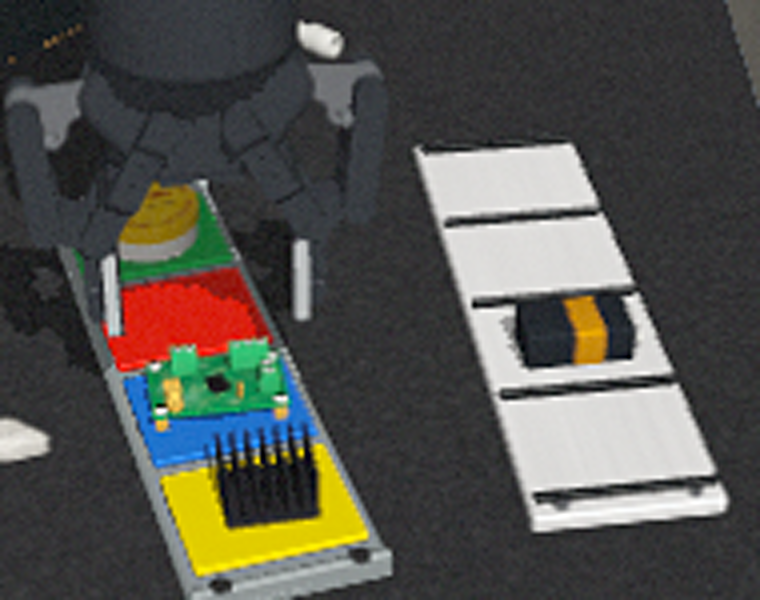

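The battery sits in its bay (573,330), and the fingers are above the board. Lowering and gripping.

send_rows(commands=[0.0006,-0.0022,0.01,0,0,0,0,0,0.012,0,0,0,0,0,0.008,0,0,0,0,0,0,0,0,0])

```text
time_s: 10.18
position: [0.4237, -0.2966, 0.0236]
orientation: [179.9, 0.0, -95.1]
wrist_force: [0.6, -0.9, 0.7]
grip_width: 0.752
finger_force: 0.0
```

send_rows(commands=[0,0,0,0,0,0,0,0,0,0,0,0,0,0,0,0,0,0,0,0,0,0,0,0,0,0,0,0,0,0], gripper=0.6, force=25)

```text
time_s: 10.8
position: [0.4244, -0.2969, 0.025]
orientation: [-180.0, -0.0, -95.1]
wrist_force: [-1.8, 0.2, 6.0]
grip_width: 0.514
finger_force: 28.1
```

```bash
python3 - <<'E'
from h import *
go(.5786,-.228,.0205)
d=snap('side','s5.png')
cv2.imwrite('pics/s5c.png',cv2.resize(d['color'][150:270,220:340],None,fx=5,fy=5,interpolation=2))
E
```

```text
pos [ 0.4244 -0.2969  0.025 ] rpy [-180.    -0.   -95.1] F [-1.8  0.2  6. ] w 0.514 -> shift [-0.0824 -0.1474  0.0045]
```

View pics/s5c.png

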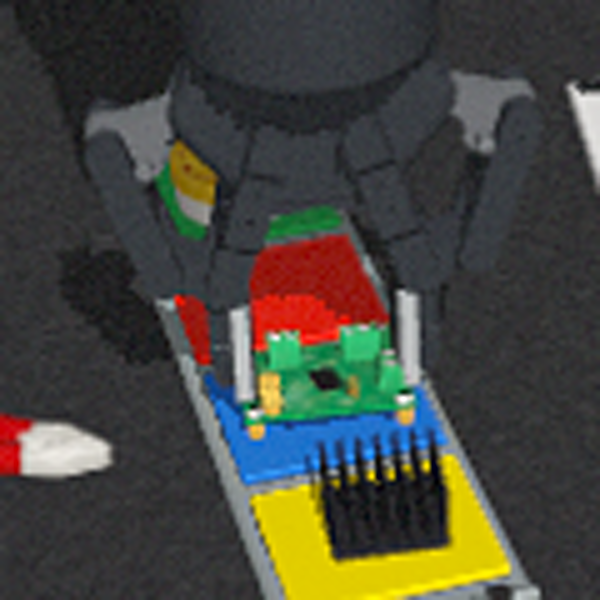

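```bash
python3 - <<'E'
from h import *
import pickle
s=pickle.load(open('side0.pkl','rb'))
f=lambda u,v:(220+u/5,150+v/5)
for z in(.012,.016): print(plane(s,[f(249,402),f(402,383)],z),'pad inner tips')
print('board corners',plane(s,[f(247,418),f(415,402)],.020),'spacers bottom',plane(s,[f(257,437),f(403,422)],.012))
E
```

```text
[[ 0.40124694 -0.29366723]
 [ 0.45058486 -0.29563829]] pad inner tips
[[ 0.40064125 -0.29880097]
 [ 0.44958896 -0.30075644]] pad inner tips
board corners [[ 0.3981206  -0.3117751 ]
 [ 0.45050087 -0.31638641]] spacers bottom [[ 0.40079438 -0.31185114]
 [ 0.44668281 -0.3153981 ]]
```

send_rows(commands=[0,0,-0.005,0,0,0,0,0,-0.01,0,0,0,0,0,-0.02,0,0,0,0,0,0,0,0,0])

```text
time_s: 11.35
position: [0.4256, -0.2972, 0.0613]
orientation: [-179.8, -0.0, -95.1]
wrist_force: [0.1, -0.2, -0.7]
grip_width: 0.508
finger_force: 26.1
```

```bash
python3 - <<'E'
from h import *
go(.5786,-.228,.0205)
d=snap('side','s6.png')
cv2.imwrite('pics/s6c.png',cv2.resize(d['color'][130:250,220:340],None,fx=5,fy=5,interpolation=2))
E
```

```text
pos [ 0.4256 -0.2972  0.0613] rpy [-179.8   -0.   -95.1] F [ 0.1 -0.2 -0.7] w 0.508 -> shift [-0.0826 -0.1461  0.0413]
```

View pics/s6c.png

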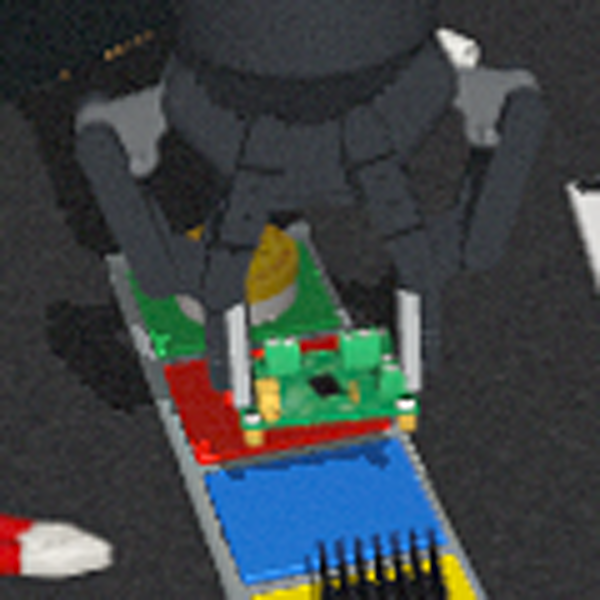

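The board is held level. Carrying it to the second bay from the left.

send_rows(commands=[-0.0275,-0.0487,0,0,0,0,-0.0275,-0.0487,0,0,0,0,-0.0275,-0.0487,0,0,0,0,0,0,0.02,0,0,0,0,0,0,0,0,0,0,0,0,0,0,0])

```text
time_s: 12.15
position: [0.5766, -0.228, 0.0395]
orientation: [179.9, -0.0, -95.2]
wrist_force: [1.3, 0.4, -0.5]
grip_width: 0.513
finger_force: 26.2
```

```bash
python3 - <<'E'
from h import *
go(.5786,-.228,.022)
E
```

```text
pos [ 0.5766 -0.228   0.0395] rpy [179.9  -0.  -95.2] F [ 1.3  0.4 -0.5] w 0.513 -> shift [-0.0002 -0.002   0.0175]
```

send_rows(commands=[0,-0.002,0.01,0,0,0,0,0,0.006,0,0,0,0,0,0.002,0,0,0,0,0,0,0,0,0,0,0,0,0,0,0])

```text
time_s: 12.78
position: [0.5793, -0.2279, 0.0217]
orientation: [-180.0, -0.0, -95.1]
wrist_force: [0.5, -1.1, -0.1]
grip_width: 0.511
finger_force: 26.2
```

send_rows(commands=[0,0,0.001,0,0,0,0,0,0,0,0,0])

```text
time_s: 13.02
position: [0.5795, -0.2279, 0.0211]
orientation: [-180.0, -0.0, -95.1]
wrist_force: [-1.2, 1.4, 3.6]
grip_width: 0.511
finger_force: 28.4
```

send_rows(commands=[0,0,0,0,0,0,0,0,0,0,0,0,0,0,0,0,0,0,0,0,0,0,0,0,0,0,-0.03,0,0,0,0,0,-0.04,0,0,0,0.0356,0.0345,0,0,0,0,0.0356,0.0345,0,0,0,0,0.0356,0.0345,0,0,0,0,0.0356,0.0345,0,0,0,0,0,0,0.03,0,0,0,0,0,0,0,0,0], gripper=0.25)

```text
time_s: 14.52
position: [0.4271, -0.3572, 0.0591]
orientation: [179.8, 0.1, -95.2]
wrist_force: [0.5, -0.7, 0.4]
grip_width: 0.751
finger_force: 0.0
```

```bash
python3 - <<'E'
from h import *
go(.4295,-.358,.027)
d=snap('side','s7.png')
cv2.imwrite('pics/s7c.png',cv2.resize(d['color'][140:290,240:420],None,fx=4,fy=4,interpolation=2))
E
```

```text
pos [ 0.4271 -0.3572  0.0591] rpy [ 1.798e+02  1.000e-01 -9.520e+01] F [ 0.5 -0.7  0.4] w 0.751 -> shift [ 0.0007 -0.0025  0.032 ]
```

View pics/s7c.png

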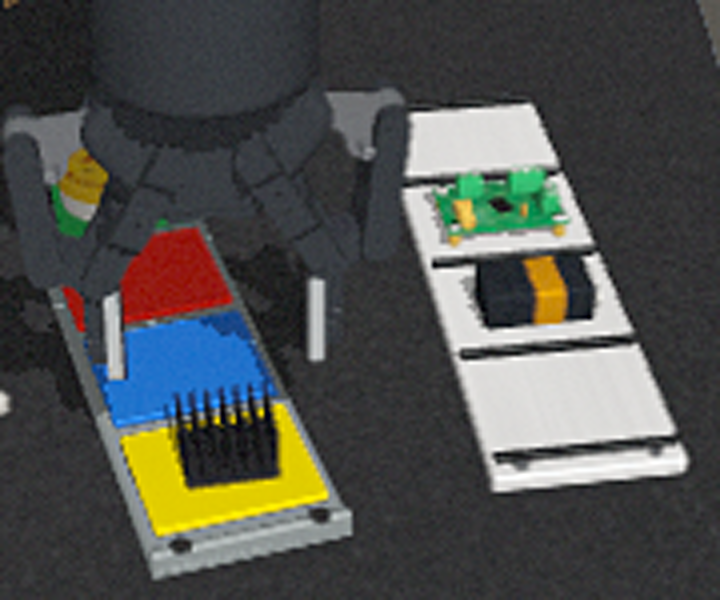

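The board stands flat in its bay (500,205). Gripping the heat sink next.

send_rows(commands=[0.0007,-0.0025,0.012,0,0,0,0,0,0.012,0,0,0,0,0,0.0075,0,0,0,0,0,0,0,0,0])

```text
time_s: 15.08
position: [0.431, -0.3579, 0.0282]
orientation: [179.9, 0.0, -95.1]
wrist_force: [-0.9, 0.4, -0.2]
grip_width: 0.748
finger_force: 0.0
```

send_rows(commands=[0,0,0,0,0,0,0,0,0,0,0,0,0,0,0,0,0,0,0,0,0,0,0,0,0,0,0,0,0,0,0,0,0,0,0,0], gripper=0.75, force=25)

```text
time_s: 15.82
position: [0.4318, -0.3584, 0.0295]
orientation: [-180.0, -0.0, -95.1]
wrist_force: [0.0, 1.5, 5.6]
grip_width: 0.4
finger_force: 25.9
```

send_rows(commands=[0,0,-0.015,0,0,0,0,0,-0.035,0,0,0,-0.0413,-0.0271,0,0,0,0,-0.0413,-0.0271,0,0,0,0,-0.0413,-0.0271,0,0,0,0,-0.0413,-0.0271,0,0,0,0,-0.0413,-0.0271,0,0,0,0,0,0,0.03,0,0,0,0,0,0,0,0,0,0,0,0,0,0,0])

```text
time_s: 17.08
position: [0.5848, -0.1652, 0.0499]
orientation: [-180.0, -0.0, -95.1]
wrist_force: [0.1, -0.3, 0.7]
grip_width: 0.402
finger_force: 25.2
```

```bash
python3 - <<'E'
from h import *
go(.5849,-.1645,.0265)
d=snap('side','s8.png')
cv2.imwrite('pics/s8c.png',cv2.resize(d['color'][120:250,310:430],None,fx=4.5,fy=4.5,interpolation=2))
E
```

```text
pos [ 0.5848 -0.1652  0.0499] rpy [-180.    -0.   -95.1] F [ 0.1 -0.3  0.7] w 0.402 -> shift [-0.0007 -0.      0.0234]
```

View pics/s8c.png

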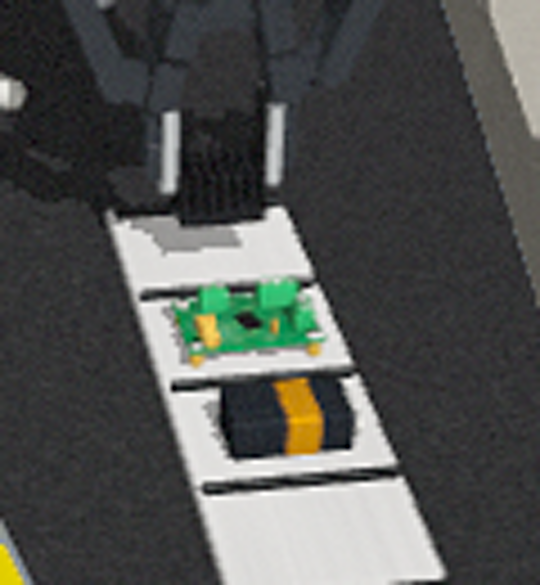

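The heat sink hangs level (225,180). Lowering it.

send_rows(commands=[-0.0005,0,0.012,0,0,0,0,0,0.008,0,0,0,0,0,0.003,0,0,0,0,0,0.0008,0,0,0,0,0,0,0,0,0])

```text
time_s: 17.75
position: [0.5844, -0.1645, 0.0255]
orientation: [180.0, -0.0, -95.1]
wrist_force: [-2.4, 0.4, 5.1]
grip_width: 0.397
finger_force: 25.8
```

send_rows(commands=[0,0,0,0,0,0,0,0,0,0,0,0,0,0,0,0,0,0,0,0,0,0,0,0,0,0,0,0,0,0,0,0,-0.03,0,0,0,0,0,-0.035,0,0,0,0.006,0.0425,0,0,0,0,0.006,0.0425,0,0,0,0,0.006,0.0425,0,0,0,0,0.006,0.0415,0,0,0,0,0,0,0.03,0,0,0,0,0,0,0,0,0], gripper=0.25)

```text
time_s: 19.38
position: [0.4131, -0.1731, 0.0595]
orientation: [179.9, -0.0, -95.2]
wrist_force: [1.0, 1.2, 1.2]
grip_width: 0.752
finger_force: 0.0
```

```bash
python3 - <<'E'
from h import *
go(.414,-.1735,.025)
d=snap('side','s9.png')
cv2.imwrite('pics/s9c.png',cv2.resize(d['color'][110:260,220:420],None,fx=4,fy=4,interpolation=2))
E
```

```text
pos [ 0.4131 -0.1731  0.0595] rpy [179.9  -0.  -95.2] F [1.  1.2 1.2] w 0.752 -> shift [ 0.0004 -0.001   0.0345]
```

View pics/s9c.png

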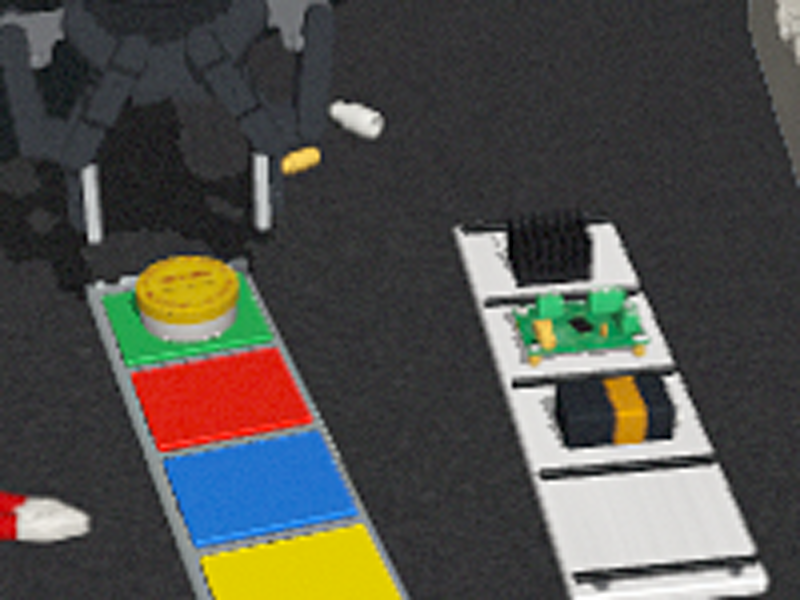

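The heat sink is in place (550,250), and the fingers are above the tin (188,295).

send_rows(commands=[0.0004,-0.001,0.014,0,0,0,0,0,0.014,0,0,0,0,0,0.0065,0,0,0,0,0,0,0,0,0])

```text
time_s: 19.92
position: [0.4158, -0.1735, 0.0259]
orientation: [180.0, -0.0, -95.1]
wrist_force: [0.3, 0.6, -0.0]
grip_width: 0.751
finger_force: 0.0
```

send_rows(commands=[0,0,0,0,0,0,0,0,0,0,0,0,0,0,0,0,0,0,0,0,0,0,0,0,0,0,0,0,0,0,0,0,0,0,0,0], gripper=0.65, force=30)

```text
time_s: 20.68
position: [0.416, -0.1735, 0.0266]
orientation: [-179.9, 0.0, -95.1]
wrist_force: [-1.4, 0.4, 5.2]
grip_width: 0.49
finger_force: 29.8
```

send_rows(commands=[0,0,-0.015,0,0,0,0,0,-0.04,0,0,0,0.0336,-0.0331,0,0,0,0,0.0336,-0.0331,0,0,0,0,0.0336,-0.0331,0,0,0,0,0.0336,-0.0331,0,0,0,0,0.0336,-0.0331,0,0,0,0,0,0,0.03,0,0,0,0,0,0,0,0,0,0,0,0,0,0,0])

```text
time_s: 21.92
position: [0.5652, -0.3555, 0.0516]
orientation: [-180.0, -0.0, -95.1]
wrist_force: [1.5, -0.5, -0.6]
grip_width: 0.487
finger_force: 30.6
```

```bash
python3 - <<'E'
from h import *
go(.5659,-.3555,.0235)
E
```

```text
pos [ 0.5652 -0.3555  0.0516] rpy [-180.    -0.   -95.1] F [ 1.5 -0.5 -0.6] w 0.487 -> shift [-0.0001 -0.0007  0.0281]
```

send_rows(commands=[0,0,0.016,0,0,0,0,0,0.008,0,0,0,0,0,0.004,0,0,0,0,0,0.0008,0,0,0,0,0,0,0,0,0])

```text
time_s: 22.55
position: [0.565, -0.3555, 0.0227]
orientation: [180.0, -0.0, -95.1]
wrist_force: [-2.4, 1.0, 6.0]
grip_width: 0.489
finger_force: 31.0
```

send_rows(commands=[0,0,0,0,0,0,0,0,0,0,0,0,0,0,0,0,0,0,0,0,0,0,0,0,0,0,0,0,0,0,0,0,-0.03,0,0,0,0,0,-0.05,0,0,0,0,0,-0.05,0,0,0,0,0,-0.05,0,0,0,0.03,0.05,0,0,0,0,0.03,0.05,0,0,0,0,0.03,0.05,0,0,0,0,0.03,0,0,0,0,0,0,0,0,0,0,0], gripper=0.25)

```text
time_s: 24.3
position: [0.4041, -0.4633, 0.202]
orientation: [-180.0, -0.0, -95.3]
wrist_force: [-0.5, 1.2, -0.1]
grip_width: 0.745
finger_force: 0.0
```

```bash
python3 - <<'E'
from h import *
a=snap('top','t10.png')['color'];b=snap('side','s10.png')['color']
cv2.imwrite('pics/f.png',np.hstack([cv2.resize(a[140:280,260:410],(400,373),interpolation=2),cv2.resize(b[150:275,300:425],(373,373),interpolation=2)]))
E
```

```text
(no output)
```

View pics/f.png

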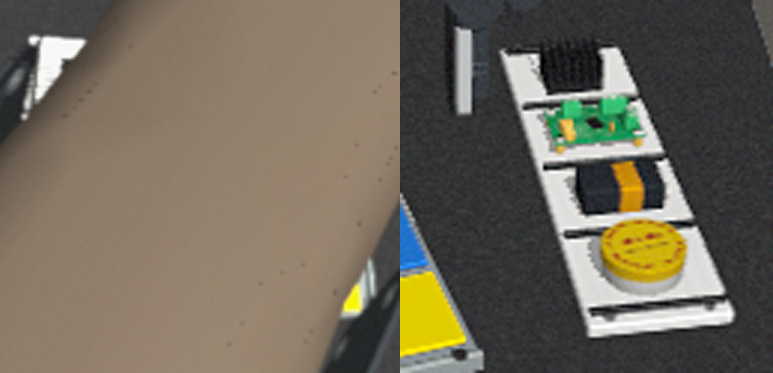

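From the top of the side view down, the heat sink, board, battery and tin each stand flat in their own bay, near the middle. The robot is clear of them, so I'm handing in.

```bash
python3 -c "
from workcell import order
print(order.close_job())"
```

```text
the job is handed in; nothing more can be done
None
```

The job is handed in at about 24 s: from the left bay to the right, the rail holds the heat sink, board, battery and tin, and the last side view showed each flat and near the middle of its bay, though the arm blocked the top view.

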